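# Release the lid of a powerless centrifuge

## Task

The power is out and the centrifuge lid has stayed locked: take the release rod with the square grip from the tool rack, push it down through the narrow slot in the deck in front of the lid, feel for the hidden latch tab and press it gently until the lid springs ajar. Then stand the rod back in the rack as it was. Feel your way lightly, because the latch is plastic and breaks if forced; do not pry at the lid, and leave the nut driver, the mouse and the carton alone.

Things in the scene. Friction and masses are not known exactly. Their poses are not given: they have to be found in the camera images.
- rod: Release rod, 80 g, upright in one of the rack's outer holes, told from the nut driver by its square grip: grey plastic 20 x 20 mm, 70 mm tall, over a plain steel shaft 6 mm in diameter, 90 mm long, with a round end. Origin: centre of the grip's underside, where the shaft begins; z up along the grip, x and y normal to its flat sides.
- rod_tip (a point): The lower, round end of the release rod, 90 mm below its origin.
- rack: Fixed aluminium tool rack 100 (x) x 250 (y) x 112 mm: top plate 60 mm deep, 12 mm thick, over open space and a 12 mm base. Three through holes 10 mm in diameter at its own y = -75, 0, +75 mm. Tools hang through a hole with the grip's underside on the plate; rod and nut driver are in the outer two, either way round, the middle is empty. Origin: centre of its underside, z up.
- rack_hole0 (a point): Mouth of the rack hole at y = -75 mm, centre, in the plate's upper face.
- rack_hole1 (a point): Mouth of the middle rack hole.
- rack_hole2 (a point): Mouth of the rack hole at y = +75 mm.
- centrifuge: Fixed white bench-top microcentrifuge, 300 mm deep (x) x 230 mm wide (y), flat deck 140 mm above the bench. Origin: at bench level, 165 mm behind its front edge; x points to its rear, y along its front. Front to rear: sloped console with black panel, a deck strip about 90 mm deep with the slot in its middle, then the lid.
- slot (a point): Centre of the release slot's mouth in the deck's upper face, 33 mm ahead of the lid. Slot: 48 mm long (along the centrifuge's y), 8.5 mm wide (x), through the 6 mm deck. Hidden 18 to 22 mm below the deck's upper face lies a flat rigid frame plate with one window, 9.5 mm long; the window's middle is anywhere within 16 mm either way of the slot's middle, along the slot.
- lid (a joint): Lid angle, rad: locked it reads 0 to 0.03; once freed its own spring lifts it and holds it ajar at about 0.22 (front edge up some 40 mm), and it stays free when the rod is withdrawn. White lid 180 x 216 x 20 mm with a round window, hinged at the centrifuge's rear.
- lid_front (a point): Middle of the lid's upper front edge, 162 to 166 mm above the bench when locked.
- nut_driver: Nut driver with a round waisted black grip 32 mm across and 95 mm tall and an 8 mm shaft, in the other outer hole of the rack. Origin: centre of the underside of its grip. Leave alone.
- mouse: Black computer mouse 105 x 60 x 34 mm on the bench. Origin: centre of its underside. Leave alone.
- carton: Small closed carton 75 x 115 x 45 mm on the bench. Origin: centre of its underside. Leave alone.
- slot_end (a point): The slot's end on the centrifuge's +y side, 24 mm from its middle. The latch tab lies in the frame's window, 7 mm below the frame's face: a sprung lever that starts to give at about 4 N, frees the lid after 5 to 7 mm of travel at 6 to 11 N, and meets a rigid stop at about 8 mm. The rod must never press deck, frame or tab with over 20 N.

How it is judged:
By the outcome, as a careful person would: the job done as asked, in the order asked, and still so for the second after the job is handed in, with the robot touching nothing.
It also fails if it takes over 72 s, if anything falls off the work surface, if the arm or the gripper's body presses on something with over 40 N, if the wrist force passes 120 N, or if a joint passes its speed limit or range.

## Robot

A 6-joint arm with a two-finger parallel gripper is mounted at the origin on the work surface. World frame = base frame: x ahead of the robot, y to its left, z up, the work surface at z = 0. Lengths are in m, angles in rad, forces in N, time in s.
With the tool pointing down it reaches from about 0.375 to 0.925 m from the base axis. Payload 5.7 kg.
Tool frame: the origin (TCP) lies on the front face of the gripper's body, between the roots of the fingers; the fingertips stand 80 mm ahead of it and the grasp point (between the pads) lies 61 mm ahead of it (grasp_offset is the z of the grasp point in the tool frame, in m); z points along the fingers, y is the line along which they close (so a half turn about z gives the same grasp; the last joint's range is limited). The gripper opens to 88 mm and grips with 3 to 60 N. Pads are 20 mm wide; open, the fingers measure 115 mm over their backs; the gripper's body (75 mm by 178 mm) begins 61 mm behind the grasp point.
Start: joints at [-1.269, 0.359, 1.51, -0, 1.272, -0.115], TCP at [0.243, -0.549, 0.303] pointing down, gripper open.
Joint ranges: [-2.97, 2.97], [-1.01, 2.36], [0.21, 2.38], [-0.96, 4.11], [0.2, 2.71], [-2.98, 2.98]. Speed limits (rad/s): [2.39, 2.39, 3.14, 3.14, 3.14, 3.14].

## Interface

Orientations are given as a rotation vector (axis times angle).
In Python, from workcell import get_state, snapshot, sign_off, grasp_offset gives the robot as it stands. The module is installed in compiled form; this text tells all that it offers.
- The arm moves only by the shell command python3 -m inch 'ROWS' [FORCE]. ROWS is JSON, a list of rows, each a list of 5 numbers: the finger opening in cm, from 0 to 8.78, then the shift along the tool's x, y, z in cm, then the turn about the tool's z in degrees. A call has 1 to 8 rows; each row is the pose to reach, as a shift and turn from the pose commanded when the call began, along the tool's axes at that moment; what a row does not reach only later rows make up. A row lasts 1/8 s, in which the tool goes at most 62.5 mm and 10.7 degrees, less where a joint would pass 70% of its speed; a pose out of reach is approached as far as the arm can. A call with a gripper value outside its range is refused whole. The fingers move at their own pace and stop on an object; FORCE is the grip in N (left out, the last holds). Time passes only in rows, so rows that repeat a pose let the fingers close. It gives the time, the measured TCP pose, the force, the opening and the grip force at its end, in the units of the state.
- get_state(): the state, without advancing time (a new reading comes with each control period).
- snapshot(name): name is "side" or "top"; returns a dict with "frame" (480x640x3 uint8, red, green, blue), "camera_matrix" (3x3 intrinsics, pixels), "R" (3x3) and "t" (3): a world point X has camera coordinates R X + t. Camera axes: x right, y down, z forward; pixel columns grow to the right and rows downward; lengths in m; the calibration is good to about 2 mm. A picture is of the moment at which its call begins. There is no depth.
- sign_off(): hands the job in; it is judged then, once.
The state is a dict: "time": time; "joints": joint angles; "joint_velocities": joint speeds; "effort": joint torques, N m; "tcp_pos": TCP position; "tool_rot": TCP orientation; "wrist_force": force on the tool from outside, world axes, zero at the start; "ft_torque": the same for the moment, N m; "width": finger opening in m; "gripper_force": force on a finger pad.
Only numpy, scipy, OpenCV 4.12 (cv2) and the standard library are available. Lean on these libraries where they do the work, as an engineer would, in place of code of your own. Each camera call takes 0.05 s, during which the arm holds its last target. There are 200 camera calls.

## Working session

There is one attempt and no reset: what is moved stays moved. The work goes in short steps, Python scripts to look and compute and a shell command to move; the robot and the scene stay as the last step left them, time stands still between calls to the robot, and variables do not carry over. Pictures are saved under pics/ and viewed, at most 10 in all, crops included, and the job is handed in when it is done.

```bash
mkdir -p pics; cat > h.py <<'E'
import numpy as np, cv2
from workcell import get_state, snapshot, sign_off, grasp_offset
from scipy.spatial.transform import Rotation as Rn
def ray(s,uv):
    K,R,t=map(np.array,(s["camera_matrix"],s["R"],s["t"]))
    d=R.T@np.linalg.inv(K)@np.array([uv[0],uv[1],1.]); return -R.T@t, d/np.linalg.norm(d)
def onz(s,uv,z):
    c,d=ray(s,uv); return c+d*(z-c[2])/d[2]
def tri(s1,p1,s2,p2):
    a,d=ray(s1,p1); b,e=ray(s2,p2)
    l=np.linalg.lstsq(np.stack([d,-e],1),b-a,rcond=None)[0]
    p,q=a+l[0]*d,b+l[1]*e; return (p+q)/2,np.linalg.norm(p-q)
def proj(s,X):
    K,R,t=map(np.array,(s["camera_matrix"],s["R"],s["t"])); x=K@(R@np.array(X)+t); return x[:2]/x[2]
def save(s,n): cv2.imwrite(f"pics/{n}.png",cv2.cvtColor(s["frame"],cv2.COLOR_RGB2BGR))
E
python3 - <<'E'
from h import *
import pickle
for n in("top","side"):
    s=snapshot(n); save(s,n+"0"); pickle.dump(s,open(n+"0.pkl","wb")); print(n,ray(s,(320,240)))
print(get_state(),grasp_offset)
E
```

```text
top (array([0.44868407, 0.02450606, 1.19179996]), array([ 0.13118117, -0.01280962, -0.99127565]))
side (array([0.49693784, 0.75423563, 0.61612159]), array([ 0.1335922 , -0.82240843, -0.5529896 ]))
{'time': 0.1, 'joints': array([-1.26908087e+00,  3.59388438e-01,  1.51131234e+00, -2.44712046e-05,
        1.27250288e+00, -1.15104153e-01]), 'joint_velocities': array([-0.00122015, -0.00164848, -0.00228143,  0.00190775, -0.00165179,
       -0.00189792]), 'effort': array([ 3.33585613e-04, -5.16358459e+01, -2.71407938e+01,  6.76043518e-02,
        2.76679918e-02, -2.20389859e-05]), 'tcp_pos': array([ 0.24275033, -0.54816481,  0.30192458]), 'tool_rot': array([-3.07204275e+00, -6.49688915e-01,  2.72207140e-04]), 'wrist_force': array([-0.59679743, -0.75263532,  0.18300703]), 'ft_torque': array([-0.01303323,  0.0378252 , -0.03983845]), 'gripper_force': 0.0, 'width': 0.08818239785122081} 0.0613
```

View pics/top0.png

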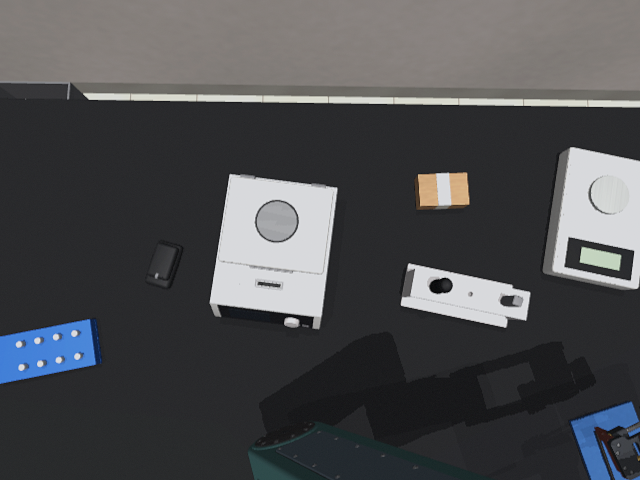

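View pics/side0.png

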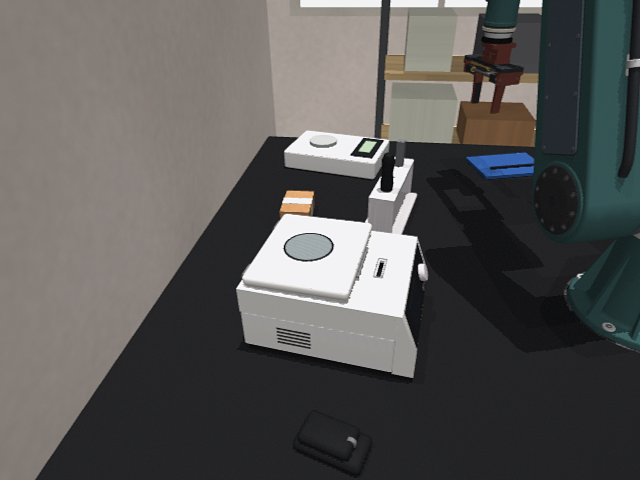

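The top view shows the centrifuge at (275,250) with its slot at (269,285). The rack is at (465,295), with the nut driver at (440,286), the empty hole at (471,294) and the rod at (512,300). In the side view the slot is at (380,268) and the rod is at (400,152), behind the nut driver.

```bash
python3 - <<'E'
from h import *
import pickle
t=pickle.load(open("top0.pkl","rb"));s=pickle.load(open("side0.pkl","rb"))
a=cv2.resize(t["frame"][255:335,395:535],None,fx=5,fy=5,interpolation=cv2.INTER_CUBIC)[:300]
a=cv2.resize(t["frame"][260:330,395:535],(560,280),interpolation=cv2.INTER_CUBIC)
b=cv2.resize(t["frame"][262:312,230:310],(480,300),interpolation=cv2.INTER_CUBIC)
c=cv2.resize(s["frame"][250:290,355:405],(300,240),interpolation=cv2.INTER_CUBIC)
im=np.zeros((600,800,3),np.uint8); im[:280,:560]=a; im[300:600,:480]=b; im[300:540,490:790]=c
d=cv2.resize(s["frame"][135:205,375:415],(160,280),interpolation=cv2.INTER_CUBIC); im[:280,600:760]=d
save({"frame":im},"crop1")
# dark slot pixels
for n,f,(r0,r1,c0,c1) in(("top",t,(278,292,252,288)),("side",s,(256,280,370,390))):
    g=f["frame"][r0:r1,c0:c1].astype(int).sum(2)//3; print(n); print(g)
E
```

```text
top
[[217 217 218 210 214 206 209 213 214 213 218 219 219 219 218 218 218 218
  218 217 218 218 218 218 218 217 217 217 217 217 217 218 217 217 218 217]
 [217 218 219 193 196 194 194 197 197 197 201 201 205 206 209 214 214 214
  218 219 219 218 218 218 218 218 218 218 217 217 218 217 217 217 217 217]
 [217 218 219 187 181 193 195 188 191 202 197 196 179 192 195 198 198 197
  201 205 206 205 209 213 214 214 218 219 218 219 219 218 218 217 217 217]
 [217 218 220 183 187 177 164 163 173 195 201 201 161 194 199 189 191 202
  196 202 179 193 195 198 199 198 201 205 205 204 209 213 217 218 217 217]
 [218 218 220 174 201 182  83  42  44  51  74  85  97 136 165 166 173 195
  201 201 162 194 198 189 177 201 197 195 195 191 184 204 217 217 217 218]
 [217 218 216 173 209 157  69  50  52  53  36  56  58  56  53  54  55  53
   88  92  98 135 163 166 141 192 202 189 194 208 173 203 217 217 217 217]
 [217 218 210 172 208 144  69  66  46  35  38  54  57  58  61  63  60  60
   59  59  58  56  55  56  55  52  88  88 135 205 173 203 217 217 217 217]
 [217 219 209 177 207 183 166 177 175 112 134 142 110
[... 2336 characters left out ...]
 244 243
  243 243]
 [243 244 245 230 184 227 215  76  21  27  21 144 220 204 223 246 243 243
  243 243]
 [243 244 246 217 194 243 196  17  24  28  28 145 182 168 225 245 243 243
  243 243]
 [243 244 246 212 196 232 161  22  27  25  62 204 211 195 241 245 243 243
  243 243]
 [243 244 238 192 215 213  91  27  32  26 100 158 154 218 247 244 243 243
  243 243]
 [244 244 230 169 148 165 144  93  82  78 141 161 146 225 246 244 243 243
  243 243]
 [243 244 244 227 173 159 157 154 157 169 179 164 152 221 246 244 243 243
  243 243]
 [243 243 244 246 248 250 251 252 241 230 221 198 221 240 244 243 243 243
  243 243]
 [243 243 243 244 244 245 244 245 245 246 246 247 246 244 243 243 243 243
  243 243]]
```

View pics/crop1.png

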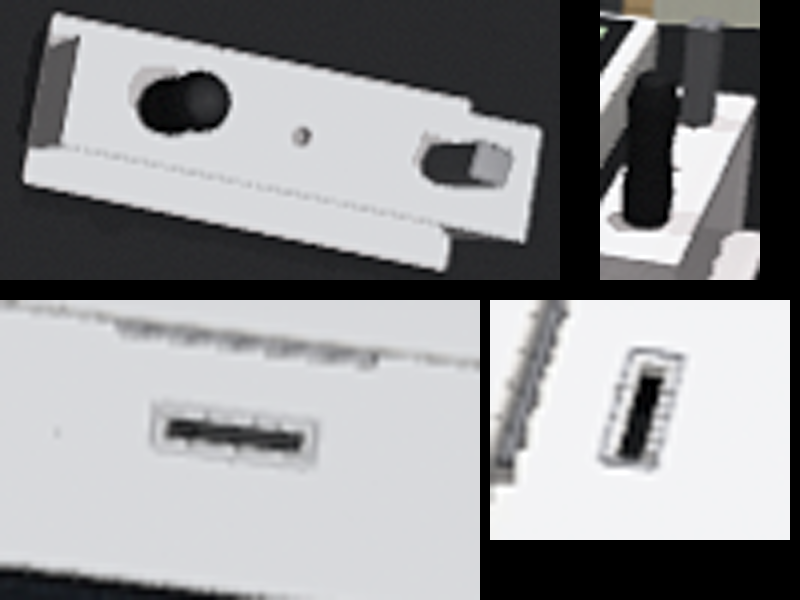

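The crop puts the rod's square top at crop (491,164), the middle hole at (302,136), and the slot's frame centred at (235,434) in the top view and (643,409) in the side view. The rack is turned about −10°.

```bash
python3 - <<'E'
from h import *
import pickle
t=pickle.load(open("top0.pkl","rb"));s=pickle.load(open("side0.pkl","rb"))
A=lambda x,y:(395+(x+.5)/4-.5,260+(y+.5)/4-.5)
B=lambda x,y:(230+(x+.5)/6-.5,262+(y-300+.5)/6-.5)
C=lambda x,y:(355+(x-490+.5)/6-.5,250+(y-300+.5)/6-.5)
D=lambda x,y:(375+(x-600+.5)/4-.5,135+(y+.5)/4-.5)
np.set_printoptions(precision=4,suppress=True)
rt=onz(t,A(491,164),.182); print("rodtop",rt,"tri",tri(t,A(491,164),s,D(704,22)))
for p in((478,140),(512,147),(506,188),(470,182)): print(onz(t,A(*p),.182))
print("hole1",onz(t,A(302,136),.112)); 
print("plate far edge corners",onz(t,A(57,14),.112),onz(t,A(541,129),.112),onz(t,A(525,241),.112))
st=onz(t,B(235,434),.14); print("slot top",st,"side",onz(s,C(643.5,409),.14),tri(t,B(235,434),s,C(643.5,409)))
e1,e2=onz(t,B(166,428),.14),onz(t,B(303,440),.14);print("ends",e1,e2,np.linalg.norm(e1-e2),np.degrees(np.arctan2(*(e1-e2)[:2])))
e1,e2=onz(t,B(0,305),.16),onz(t,B(479,363),.16);print("lid edge",e1,e2,np.degrees(np.arctan2(*(e1-e2)[:2])))
# side slot ends
e1,e2=onz(s,C(650,368),.14),onz(s,C(630,461),.14);print("side ends",e1,e2,(e1+e2)/2,np.linalg.norm(e1-e2))
# centrifuge edges
g=cv2.cvtColor(t["frame"],cv2.COLOR_RGB2GRAY); 
cs=max(cv2.findContours((g[150:340,180:370]>130).astype(np.uint8),0,2)[0],key=cv2.contourArea)
print(cv2.minAreaRect(cs))
S=get_state(); Rt=Rn.from_rotvec(S["tool_rot"]).as_matrix(); print(Rt, np.degrees(np.arctan2(Rt[1,1],Rt[0,1])))
E
```

```text
rodtop [ 0.4648 -0.3817  0.182 ] tri (array([ 0.4654, -0.3828,  0.1795]), np.float64(0.0010232719142595152))
[ 0.4766 -0.3758  0.182 ]
[ 0.4733 -0.3926  0.182 ]
[ 0.453  -0.3887  0.182 ]
[ 0.4559 -0.3708  0.182 ]
hole1 [ 0.4799 -0.3094  0.112 ]
plate far edge corners [ 0.5437 -0.1798  0.112 ] [ 0.4846 -0.4376  0.112 ] [ 0.4257 -0.4262  0.112 ]
slot top [0.4957 0.1156 0.14  ] side [0.4956 0.1187 0.14  ] (array([0.4957, 0.1158, 0.1378]), np.float64(0.00018618242249011062))
ends [0.4975 0.1393 0.14  ] [0.4938 0.0923 0.14  ] 0.047122672560400536 4.5170815598160745
lid edge [0.5375 0.1941 0.16  ] [0.5194 0.0321 0.16  ] 6.3993762496249476
side ends [0.4945 0.0984 0.14  ] [0.4983 0.1435 0.14  ] [0.4964 0.121  0.14  ] 0.04523334548961895
((92.62004089355469, 100.64299011230469), (112.49131774902344, 142.98851013183594), 7.275004863739014)
[[ 0.9144  0.4049 -0.0005]
 [ 0.4049 -0.9144  0.0015]
 [ 0.0002 -0.0016 -1.    ]] -66.11757518037011
```

```bash
python3 -m inch '[[8.78,2,-0.5,0,-6],[8.78,6,-1.4,0,-15],[8.78,11,-2.5,0,-24],[8.78,16,-3.7,0,-33],[8.78,21,-4.8,0,-42],[8.78,25,-5.7,0,-50],[8.78,27,-6.2,0,-54.6],[8.78,27,-6.2,0,-54.6]]' 25
python3 - <<'E'
from h import *
import pickle
np.set_printoptions(precision=4,suppress=True)
S=get_state();R=Rn.from_rotvec(S["tool_rot"]).as_matrix();print(S["tcp_pos"],R,np.degrees(np.arctan2(R[1,1],R[0,1])),S["wrist_force"])
print("to rod, tool axes",R.T@(np.array([.465,-.3825,.112+.045+.0613])-S["tcp_pos"]))
t=snapshot("top");s=snapshot("side");save(t,"t1")
im=np.hstack([cv2.resize(t["frame"][240:360,420:580],(480,360)),cv2.resize(s["frame"][90:210,340:440],(300,360))]);save({"frame":im},"near1")
E
```

```text
time: 1.1
tcp_pos: [0.4654, -0.3815, 0.3022]
tool_rot: [-2.431, -1.989, -0.0]
wrist_force: [-0.8, -0.2, 0.7]
width: 0.0875
gripper_force: 0.0
[ 0.4654 -0.3815  0.3022] [[ 0.1981  0.9802 -0.0006]
 [ 0.9802 -0.1981  0.0008]
 [ 0.0006 -0.0007 -1.    ]] -11.42305263967976 [-0.8434 -0.1612  0.6833]
to rod, tool axes [-0.0011 -0.0002  0.0839]
```

View pics/near1.png

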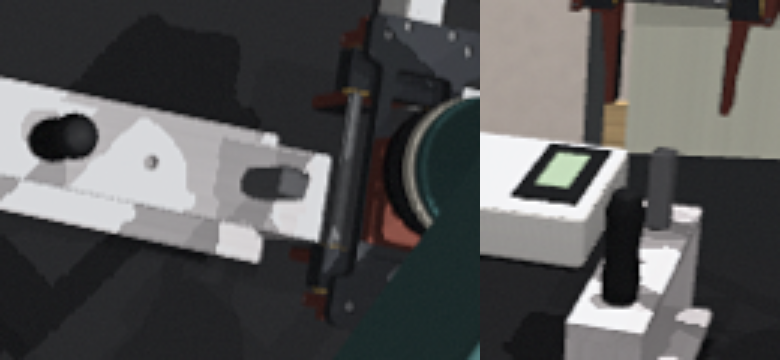

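The side crop shows the open fingers at columns 610 and 735, straddling the rod grip at column 662. The top crop agrees, so I'll descend and grip.

```bash
python3 -m inch '[[8.78,-0.1,0,2,0],[8.78,-0.1,0,4.5,0],[8.78,-0.1,0,7,0],[8.78,-0.1,0,8.2,0],[8.78,-0.1,0,8.4,0],[8.78,-0.1,0,8.4,0],[5,-0.1,0,8.4,0],[1.5,-0.1,0,8.4,0]]' 25; python3 -m inch '[[1.5,0,0,0,0],[1.5,0,0,0,0],[1.5,0,0,0,0],[1.5,0,0,0,0],[1.5,0,0,0,0],[1.5,0,0,0,0]]' 25
python3 -c "
from h import *
S=get_state();print(S)"
```

```text
time: 2.2
tcp_pos: [0.4648, -0.3838, 0.2194]
tool_rot: [2.432, 1.987, 0.0]
wrist_force: [-0.2, -0.0, -0.4]
width: 0.0713
gripper_force: 0.0
time: 2.95
tcp_pos: [0.4645, -0.3836, 0.2186]
tool_rot: [-2.433, -1.987, -0.0]
wrist_force: [-0.0, 0.2, -0.2]
width: 0.0199
gripper_force: 25.0
{'time': 2.95, 'joints': array([-8.04971531e-01,  4.46498119e-01,  1.59828462e+00,  4.41654900e-05,
        1.09695892e+00, -6.03978375e-01]), 'joint_velocities': array([ 0.00036335,  0.00061103, -0.00077689,  0.00076759, -0.00110254,
       -0.00050404]), 'effort': array([-5.45989664e-02, -5.38438153e+01, -2.37490851e+01,  1.61382859e-02,
        8.36156169e-02,  2.26376214e-03]), 'tcp_pos': array([ 0.46445622, -0.38358258,  0.21860506]), 'tool_rot': array([-2.43300732e+00, -1.98724096e+00, -4.26042859e-05]), 'wrist_force': array([-0.01732503,  0.17295074, -0.20782039]), 'ft_torque': array([-0.01841924, -0.15799757, -0.01057548]), 'gripper_force': 24.999666810035706, 'width': 0.019882714733922013}
```

```bash
python3 -m inch '[[1.5,0,0,-0.3,0],[1.5,0,0,-2,0],[1.5,0,0,-5,0],[1.5,0,0,-9,0],[1.5,0,0,-13,0],[1.5,0,0,-17,0],[1.5,0,0,-20,0],[1.5,0,0,-20.5,0]]' 40
python3 - <<'E'
from h import *
import pickle
np.set_printoptions(precision=4,suppress=True)
S=get_state();R=Rn.from_rotvec(S["tool_rot"]).as_matrix();print(S["tcp_pos"],S["width"],S["wrist_force"])
print("to slot, tool axes",R.T@(np.array([.4957,.1158,.36])-S["tcp_pos"]))
t=pickle.load(open("top0.pkl","rb"))
g=t["frame"].astype(int).sum(2)/3.
# lid front edge: dark line between lid & deck; centrifuge left/right side top edges via subpixel gradient
P=[]
for u in range(228,250):
    col=g[255:280,u]; P.append((u,255+col.argmin()))
for u in range(296,325):
    col=g[262:285,u]; P.append((u,262+col.argmin()))
P=np.array(P,float)
vx,vy,x0,y0=cv2.fitLine(P.astype(np.float32),cv2.DIST_HUBER,0,.01,.01).ravel()
a,b=[onz(t,(x0+k*vx,y0+k*vy),.145) for k in(-40,40)]
d=a-b; print("lid line yaw",np.degrees(np.arctan2(d[0],d[1])),P[::6].tolist(),a,b)
E
```

```text
time: 3.95
tcp_pos: [0.465, -0.3841, 0.4272]
tool_rot: [2.429, 1.984, 0.001]
wrist_force: [0.6, 0.4, -1.7]
width: 0.0199
gripper_force: 40.0
[ 0.465  -0.3841  0.4272] 0.019889061967009163 [ 0.5912  0.3511 -1.6628]
to slot, tool axes [ 0.4962 -0.07    0.0652]
lid line yaw 6.634320800680807 [[228.0, 262.0], [234.0, 263.0], [240.0, 263.0], [246.0, 264.0], [298.0, 271.0], [304.0, 272.0], [310.0, 272.0], [316.0, 273.0], [322.0, 272.0]] [0.5335 0.1465 0.145 ] [ 0.5145 -0.017   0.145 ]
```

```bash
python3 -m inch '[[1.5,2,-0.3,0,-0.5],[1.5,6,-1,0,-1],[1.5,11,-1.7,0,-2],[1.5,16,-2.4,0,-3],[1.5,21,-3,0,-4],[1.5,26,-3.7,0,-5],[1.5,31,-4.4,0,-5],[1.5,36,-5.1,0,-5]]' ; python3 - <<'E'
from h import *
S=get_state();R=Rn.from_rotvec(S["tool_rot"]).as_matrix();print(S["tcp_pos"],np.degrees(np.arctan2(R[1,1],R[0,1])))
print("to slot",R.T@(np.array([.4957,.1158,.36])-S["tcp_pos"]))
E
```

```text
time: 4.95
tcp_pos: [0.4846, -0.0179, 0.4219]
tool_rot: [-2.341, -2.09, 0.003]
wrist_force: [0.8, -0.1, 0.0]
width: 0.0197
gripper_force: 40.0
[ 0.48462327 -0.01789427  0.42186484] -6.483652688018925
to slot [ 0.13404006 -0.00387243  0.0619869 ]
```

```bash
python3 -m inch '[[1.5,4,-0.1,0,0],[1.5,8,-0.2,0.5,0],[1.5,11,-0.3,2,0],[1.5,13,-0.4,4,0],[1.5,13,-0.4,5.5,0],[1.5,13,-0.4,6,0],[1.5,13,-0.4,6,0],[1.5,13,-0.4,6,0]]' ; python3 - <<'E'
from h import *
import pickle
S=get_state();R=Rn.from_rotvec(S["tool_rot"]).as_matrix();print(S["tcp_pos"],np.degrees(np.arctan2(R[1,1],R[0,1])),S["wrist_force"],S["ft_torque"])
print("to slot",R.T@(np.array([.4957,.1158,.36])-S["tcp_pos"]))
t=snapshot("top");s=snapshot("side")
pickle.dump((t,s),open("hov.pkl","wb"))
tip=S["tcp_pos"]-[0,0,.1966]; print("tip",tip,proj(t,tip),proj(s,tip))
im=np.hstack([cv2.resize(t["frame"][255:315,240:300],(400,400),interpolation=2),cv2.resize(s["frame"][225:285,350:410],(400,400),interpolation=2)]);save({"frame":im},"hov")
E
```

```text
time: 5.95
tcp_pos: [0.4975, 0.1083, 0.3643]
tool_rot: [2.345, 2.09, 0.001]
wrist_force: [-0.5, 0.9, -0.2]
width: 0.0199
gripper_force: 40.0
[0.49752194 0.10833322 0.36430225] -6.578229779810445 [-0.49900825  0.88862388 -0.21587299] [-0.03188936 -0.07033249 -0.02949845]
to slot [ 0.00720801 -0.00266993  0.0043009 ]
tip [0.49752194 0.10833322 0.16770225] [271.22247607 282.38553115] [380.20890826 251.13007591]
```

View pics/hov.png

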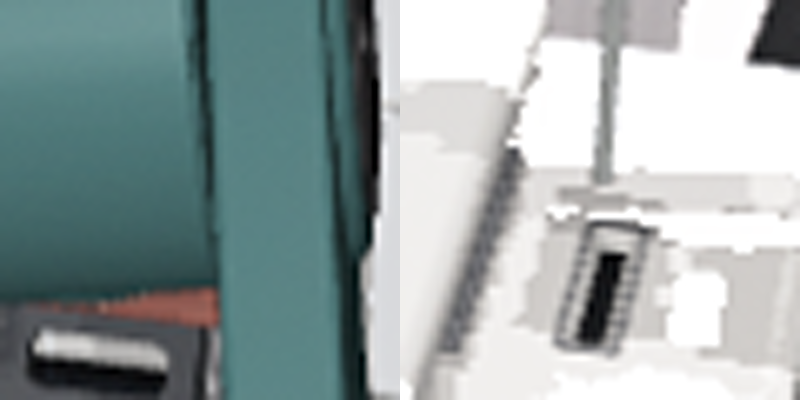

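The arm hides the slot from above. In the side crop the rod tip is at crop (203,185), about pixel (380.0,252.3), within about 1 px of the projection from the arm pose. The slot runs from crop (610,250) to (590,345). I'll refine the slot's narrow direction from subpixel centrelines in the side view.

```bash
cat > meas.py <<'E'
from h import *
import pickle
np.set_printoptions(precision=4,suppress=True)
def shaft(s,tcp,z0=.005,z1=.06,R=None):
    "u residual of the shaft (measured - predicted) along rows of the side image"
    g=s["frame"].astype(float).sum(2)/3; out=[]
    for h in np.linspace(z0,z1,25):
        p=proj(s,tcp-np.array([0,0,.1966-h])); v=int(round(p[1])); u0=int(round(p[0]))
        row=g[v,u0-7:u0+8]; bg=np.median(np.r_[row[:3],row[-3:]]); w=np.clip(bg-row-25,0,None)
        if w.sum()>40: out.append((v,(w*np.arange(u0-7,u0+8)).sum()/w.sum()-p[0]))
    return np.array(out)
if __name__=="__main__":
    t,s=pickle.load(open("hov.pkl","rb")); s0=pickle.load(open("side0.pkl","rb"))
    tcp=np.array([.49752,.10833,.36430])
    print(shaft(s,tcp))
    g=s0["frame"].astype(float).sum(2)/3; X=[]
    for v in range(263,275):
        row=g[v,370:392]; w=np.clip(130-row,0,None); u=370+(w*np.arange(22)).sum()/w.sum(); X.append(onz(s0,(u,v),.14))
    X=np.array(X); k=np.polyfit(X[:,1],X[:,0],1); print("slot x at y=.1158",np.polyval(k,.1158),"yaw",np.degrees(np.arctan(k[0])))
    print("res",X[:,0]-np.polyval(k,X[:,1]))
    for v in(260.6,275.8): print("end y",onz(s0,(380,v),.14))
    print("1mm in x ->px",proj(s0,[.4967,.1158,.14])-proj(s0,[.4957,.1158,.14]))
E
python3 meas.py
```

```text
[[249.      -0.4327]
 [248.      -0.531 ]
 [247.      -0.5143]
 [245.      -0.369 ]
 [244.      -0.484 ]
 [243.      -0.2861]
 [242.      -0.3709]
 [241.      -0.4511]
 [240.      -0.3828]
 [239.      -0.423 ]
 [238.      -0.5379]
 [236.      -0.2937]
 [235.      -0.3836]
 [234.      -0.3632]
 [233.      -0.4177]
 [232.       0.4028]
 [231.       0.9113]]
slot x at y=.1158 0.4954771855016843 yaw 6.97296944553086
res [-0.0001  0.0001 -0.     -0.     -0.0002  0.0003  0.0001 -0.     -0.0003
  0.0002  0.0001 -0.0001]
end y [0.4967 0.0978 0.14  ]
end y [0.4949 0.1414 0.14  ]
1mm in x ->px [-0.5798 -0.0452]
```

```bash
python3 -m inch '[[1.5,0.4,-0.2,0,0],[1.5,0.7,-0.36,0.5,0],[1.5,0.7,-0.36,1.2,0],[1.5,0.7,-0.36,1.8,0],[1.5,0.7,-0.36,2.1,0],[1.5,0.7,-0.36,2.1,0],[1.5,0.7,-0.36,2.1,0]]' ; cat > look.py <<'E'
from meas import *
import sys
S=get_state();R=Rn.from_rotvec(S["tool_rot"]).as_matrix();tcp=S["tcp_pos"]
print("tcp",tcp,"yaw",np.degrees(np.arctan2(R[1,1],R[0,1])),"tilt",R[:,2],S["wrist_force"],S["ft_torque"])
s=snapshot("side"); r=shaft(s,tcp,.006,.05); du=np.median(r[:,1]); print(r[::4].T)
xc=tcp[0]-du/580*1  # px -> m
line=.4954+.122*(tcp[1]-.1158)
print("du",du,"rod x cam",xc,"slot line x",line,"-> move world x by",line-xc,"tip z",tcp[2]-.1966)
if len(sys.argv)>1: save({"frame":cv2.resize(s["frame"][220:290,345:415],(560,560),interpolation=2)},sys.argv[1])
E
python3 look.py low1
```

```text
time: 6.92
tcp_pos: [0.4945, 0.1163, 0.3428]
tool_rot: [2.344, 2.091, 0.0]
wrist_force: [0.0, -0.4, -1.5]
width: 0.0195
gripper_force: 40.0
tcp [0.4945 0.1163 0.3428] yaw -6.523770330968806 tilt [ 0.0002  0.0001 -1.    ] [ 0.0119 -0.3638 -1.5   ] [ 0.0231 -0.0904 -0.029 ]
[[261.     258.     254.     251.     247.     244.     240.    ]
 [  1.4568   0.4329  -0.4014  -0.3819  -0.2342  -0.2732  -0.1256]]
du -0.2731843240155172 rod x cam 0.4950052994439939 slot line x 0.4954593750423202 -> move world x by 0.00045407559832627564 tip z 0.14620468269685638
```

View pics/low1.png

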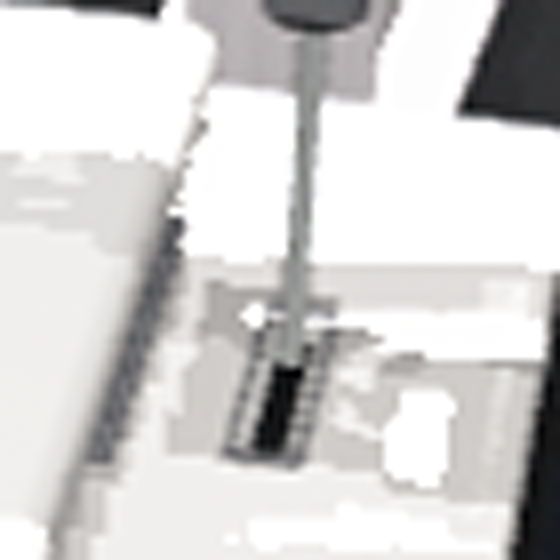

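The side view shows the tip at crop (288,365), on the slot's centreline within about 0.3 mm. Next I'll feel my way down.

```bash
python3 -m inch '[[1.5,0,0.03,0.2,0],[1.5,0,0.03,0.4,0],[1.5,0,0.03,0.6,0],[1.5,0,0.03,0.7,0],[1.5,0,0.03,0.7,0],[1.5,0,0.03,0.7,0]]'
```

```text
time: 7.72
tcp_pos: [0.4947, 0.1163, 0.3357]
tool_rot: [-2.344, -2.091, -0.0]
wrist_force: [-0.4, 0.7, -0.9]
width: 0.0199
gripper_force: 40.0
```

```bash
python3 -m inch '[[1.5,0,0,0.1,0],[1.5,0,0,0.1,0],[1.5,0,0,0.1,0]]'; python3 -m inch '[[1.5,0,0,0.1,0],[1.5,0,0,0.1,0],[1.5,0,0,0.1,0]]'
```

```text
time: 8.1
tcp_pos: [0.4947, 0.1163, 0.3347]
tool_rot: [-2.344, -2.091, -0.0]
wrist_force: [0.8, 0.5, -0.7]
width: 0.0198
gripper_force: 40.0
time: 8.48
tcp_pos: [0.4947, 0.1163, 0.3337]
tool_rot: [-2.344, -2.091, -0.0]
wrist_force: [-0.1, 0.3, -1.3]
width: 0.0195
gripper_force: 40.0
```

```bash
python3 -m inch '[[1.5,0,0,0.1,0],[1.5,0,0,0.2,0],[1.5,0,0,0.2,0]]'; python3 -m inch '[[1.5,0,0,0.1,0],[1.5,0,0,0.2,0],[1.5,0,0,0.2,0]]'
```

```text
time: 8.85
tcp_pos: [0.4946, 0.1163, 0.3316]
tool_rot: [-2.344, -2.091, 0.0]
wrist_force: [-0.5, -0.6, -1.4]
width: 0.02
gripper_force: 40.0
time: 9.22
tcp_pos: [0.4947, 0.1163, 0.3296]
tool_rot: [-2.344, -2.091, 0.0]
wrist_force: [0.3, 0.6, -0.9]
width: 0.0197
gripper_force: 40.0
```

```bash
python3 -m inch '[[1.5,0,0,0.2,0],[1.5,0,0,0.4,0],[1.5,0,0,0.6,0],[1.5,0,0,0.8,0],[1.5,0,0,0.8,0],[1.5,0,0,0.8,0]]'; python3 -m inch '[[1.5,0,0,0.1,0],[1.5,0,0,0.1,0],[1.5,0,0,0.1,0]]'
```

```text
time: 9.98
tcp_pos: [0.4947, 0.1163, 0.3217]
tool_rot: [-2.344, -2.091, -0.0]
wrist_force: [-1.2, 0.2, -0.2]
width: 0.0194
gripper_force: 40.0
time: 10.35
tcp_pos: [0.4947, 0.1163, 0.3207]
tool_rot: [-2.344, -2.091, -0.0]
wrist_force: [-0.3, 0.6, -0.4]
width: 0.0197
gripper_force: 40.0
```

```bash
python3 -m inch '[[1.5,0,0,0.07,0],[1.5,0,0,0.07,0],[1.5,0,0,0.07,0]]'; python3 -m inch '[[1.5,0,0,0.07,0],[1.5,0,0,0.07,0],[1.5,0,0,0.07,0]]'
```

```text
time: 10.72
tcp_pos: [0.4947, 0.1163, 0.32]
tool_rot: [-2.344, -2.091, -0.0]
wrist_force: [-1.2, 0.1, -1.2]
width: 0.0202
gripper_force: 40.0
time: 11.1
tcp_pos: [0.4947, 0.1163, 0.3193]
tool_rot: [-2.344, -2.091, -0.0]
wrist_force: [-0.4, -0.2, -0.6]
width: 0.0198
gripper_force: 40.0
```

```bash
for i in 1; do :; done; python3 -m inch '[[1.5,0,0,0.06,0],[1.5,0,0,0.06,0],[1.5,0,0,0.06,0]]'; python3 -m inch '[[1.5,0,0,0.05,0],[1.5,0,0,0.05,0],[1.5,0,0,0.05,0]]'
```

```text
time: 11.48
tcp_pos: [0.4947, 0.1163, 0.3187]
tool_rot: [-2.344, -2.091, -0.0]
wrist_force: [0.4, 0.8, -0.4]
width: 0.0201
gripper_force: 40.0
time: 11.85
tcp_pos: [0.4947, 0.1163, 0.3182]
tool_rot: [-2.344, -2.091, -0.0]
wrist_force: [0.6, -0.2, -0.4]
width: 0.0198
gripper_force: 40.0
```

```bash
python3 -m inch '[[1.5,0,0,0.05,0],[1.5,0,0,0.05,0],[1.5,0,0,0.05,0]]'
```

```text
time: 12.22
tcp_pos: [0.4947, 0.1163, 0.3177]
tool_rot: [-2.344, -2.091, -0.0]
wrist_force: [-0.2, -0.9, -1.8]
width: 0.0198
gripper_force: 40.0
```

```bash
python3 -m inch '[[1.5,0,0,0.05,0],[1.5,0,0,0.05,0],[1.5,0,0,0.05,0]]'; python3 -m inch '[[1.5,0,0,0.05,0],[1.5,0,0,0.05,0],[1.5,0,0,0.05,0]]'
```

```text
time: 12.6
tcp_pos: [0.4947, 0.1163, 0.3172]
tool_rot: [-2.344, -2.091, 0.0]
wrist_force: [-1.0, -0.4, -1.0]
width: 0.0199
gripper_force: 40.0
time: 12.98
tcp_pos: [0.4947, 0.1163, 0.3167]
tool_rot: [-2.344, -2.092, -0.0]
wrist_force: [-0.5, 0.3, -0.1]
width: 0.0201
gripper_force: 40.0
```

```bash
python3 -m inch '[[1.5,0,0,0.05,0],[1.5,0,0,0.05,0],[1.5,0,0,0.05,0]]'
```

```text
time: 13.35
tcp_pos: [0.4947, 0.1163, 0.3164]
tool_rot: [2.344, 2.092, 0.0]
wrist_force: [-1.0, 0.5, 4.1]
width: 0.0201
gripper_force: 40.0
```

Contact with the frame is at TCP z ≈ 0.3166, 20 mm below the deck. I'll probe along the slot in light 3 mm hops.

```bash
python3 -m inch '[[1.5,0,0,-0.1,0],[1.5,0.3,0,-0.1,0],[1.5,0.3,0,0,0],[1.5,0.3,0,0,0],[1.5,0.3,0,0,0]]'
```

```text
time: 13.98
tcp_pos: [0.4951, 0.1195, 0.3164]
tool_rot: [-2.344, -2.091, -0.001]
wrist_force: [-0.6, 1.5, 5.0]
width: 0.0198
gripper_force: 40.0
```

```bash
python3 -m inch '[[1.5,0,0,-0.1,0],[1.5,0.3,0,-0.1,0],[1.5,0.3,0,0,0],[1.5,0.3,0,0,0],[1.5,0.3,0,0,0]]'
```

```text
time: 14.6
tcp_pos: [0.4954, 0.1223, 0.3162]
tool_rot: [-2.344, -2.091, -0.001]
wrist_force: [-1.2, 1.2, 1.6]
width: 0.0199
gripper_force: 40.0
```

```bash
python3 -m inch '[[1.5,0,0,-0.1,0],[1.5,0.3,0,-0.1,0],[1.5,0.3,0,0,0],[1.5,0.3,0,0,0],[1.5,0.3,0,0.03,0]]'
```

```text
time: 15.22
tcp_pos: [0.4957, 0.1252, 0.3158]
tool_rot: [-2.344, -2.091, 0.0]
wrist_force: [-0.0, 0.7, -0.5]
width: 0.0199
gripper_force: 40.0
```

```bash
python3 -m inch '[[1.5,0,0,0.05,0],[1.5,0,0,0.1,0],[1.5,0,0,0.1,0]]'
```

```text
time: 15.6
tcp_pos: [0.4957, 0.1252, 0.3148]
tool_rot: [-2.344, -2.091, 0.0]
wrist_force: [0.7, 0.4, -0.8]
width: 0.02
gripper_force: 40.0
```

```bash
python3 -m inch '[[1.5,0,0,0.05,0],[1.5,0,0,0.1,0],[1.5,0,0,0.1,0]]'
```

```text
time: 15.98
tcp_pos: [0.4957, 0.1252, 0.3139]
tool_rot: [-2.344, -2.091, -0.0]
wrist_force: [0.7, -0.2, -0.3]
width: 0.0192
gripper_force: 40.0
```

```bash
python3 -m inch '[[1.5,0,0,0.05,0],[1.5,0,0,0.1,0],[1.5,0,0,0.1,0]]'
```

```text
time: 16.35
tcp_pos: [0.4957, 0.1252, 0.3128]
tool_rot: [-2.344, -2.091, 0.0]
wrist_force: [-0.1, 0.3, -1.5]
width: 0.0197
gripper_force: 40.0
```

```bash
python3 -m inch '[[1.5,0,0,0.1,0],[1.5,0,0,0.2,0],[1.5,0,0,0.2,0]]'
```

```text
time: 16.73
tcp_pos: [0.4957, 0.1252, 0.3108]
tool_rot: [-2.344, -2.091, -0.0]
wrist_force: [-1.0, 0.1, -1.6]
width: 0.0196
gripper_force: 40.0
```

```bash
python3 -m inch '[[1.5,0,0,0.05,0],[1.5,0,0,0.1,0],[1.5,0,0,0.1,0]]'
```

```text
time: 17.1
tcp_pos: [0.4957, 0.1252, 0.3099]
tool_rot: [-2.344, -2.091, -0.0]
wrist_force: [-0.3, 0.5, -0.3]
width: 0.0198
gripper_force: 40.0
```

```bash
python3 -m inch '[[1.5,0,0,0.05,0],[1.5,0,0,0.08,0],[1.5,0,0,0.08,0]]'
```

```text
time: 17.48
tcp_pos: [0.4957, 0.1252, 0.3093]
tool_rot: [-2.344, -2.091, -0.0]
wrist_force: [-1.8, -0.7, 3.7]
width: 0.0197
gripper_force: 40.0
```

The tab is met at z ≈ 0.3096, 7 mm below the frame as specified. Pressing gently in small steps.

```bash
python3 -m inch '[[1.5,0,0,0.05,0],[1.5,0,0,0.1,0],[1.5,0,0,0.1,0]]'
```

```text
time: 17.85
tcp_pos: [0.4956, 0.1252, 0.3081]
tool_rot: [-2.344, -2.091, 0.0]
wrist_force: [-1.3, 0.1, 4.0]
width: 0.02
gripper_force: 40.0
```

```bash
python3 -m inch '[[1.5,0,0,0.05,0],[1.5,0,0,0.1,0],[1.5,0,0,0.1,0]]'
```

```text
time: 18.23
tcp_pos: [0.4957, 0.1252, 0.3071]
tool_rot: [-2.344, -2.091, 0.0]
wrist_force: [-1.7, -0.4, 4.8]
width: 0.0199
gripper_force: 40.0
```

```bash
python3 -m inch '[[1.5,0,0,0.05,0],[1.5,0,0,0.1,0],[1.5,0,0,0.1,0]]'
```

```text
time: 18.6
tcp_pos: [0.4956, 0.1252, 0.3061]
tool_rot: [-2.344, -2.091, 0.0]
wrist_force: [-2.5, 0.7, 4.5]
width: 0.0197
gripper_force: 40.0
```

```bash
python3 -m inch '[[1.5,0,0,0.05,0],[1.5,0,0,0.1,0],[1.5,0,0,0.1,0]]'
```

```text
time: 18.98
tcp_pos: [0.4957, 0.1252, 0.3051]
tool_rot: [-2.344, -2.091, 0.0]
wrist_force: [-2.1, 0.0, 6.0]
width: 0.0201
gripper_force: 40.0
```

```bash
python3 -m inch '[[1.5,0,0,0.05,0],[1.5,0,0,0.05,0],[1.5,0,0,0.05,0]]'; cat > lid.py <<'E'
from h import *
import pickle
s0=pickle.load(open("side0.pkl","rb")); s=snapshot("side")
d=np.abs(s["frame"].astype(int)-s0["frame"]).max(2)[215:300,240:340]; print("changed lid px",(d>40).sum())
E
python3 lid.py
```

```text
time: 19.35
tcp_pos: [0.4957, 0.1252, 0.3047]
tool_rot: [-2.344, -2.091, 0.0]
wrist_force: [-1.5, 0.4, 5.9]
width: 0.02
gripper_force: 40.0
changed lid px 2231
```

```bash
python3 -m inch '[[1.5,0,0,0.05,0],[1.5,0,0,0.05,0],[1.5,0,0,0.05,0]]'; python3 lid.py
```

```text
time: 19.77
tcp_pos: [0.4956, 0.1252, 0.3042]
tool_rot: [-2.344, -2.091, -0.0]
wrist_force: [-2.9, 0.9, 6.4]
width: 0.0201
gripper_force: 40.0
changed lid px 2219
```

```bash
python3 -m inch '[[1.5,0,0,0.04,0],[1.5,0,0,0.04,0],[1.5,0,0,0.04,0]]'; python3 lid.py
```

```text
time: 20.2
tcp_pos: [0.4956, 0.1252, 0.3038]
tool_rot: [-2.344, -2.091, 0.0]
wrist_force: [-2.0, 1.0, 6.2]
width: 0.0199
gripper_force: 40.0
changed lid px 2226
```

```bash
python3 -m inch '[[1.5,0,0,0.04,0],[1.5,0,0,0.04,0],[1.5,0,0,0.04,0]]'; python3 lid.py
```

```text
time: 20.62
tcp_pos: [0.4956, 0.1252, 0.3034]
tool_rot: [-2.344, -2.091, 0.0]
wrist_force: [-2.4, -1.3, 7.2]
width: 0.0199
gripper_force: 40.0
changed lid px 2215
```

```bash
python3 -m inch '[[1.5,0,0,0.03,0],[1.5,0,0,0.03,0],[1.5,0,0,0.03,0]]'; python3 lid.py
```

```text
time: 21.05
tcp_pos: [0.4956, 0.1253, 0.3032]
tool_rot: [-2.344, -2.091, -0.0]
wrist_force: [-2.9, 0.1, 5.9]
width: 0.0197
gripper_force: 40.0
changed lid px 2208
```

```bash
python3 -m inch '[[1.5,0,0,0.04,0],[1.5,0,0,0.04,0],[1.5,0,0,0.04,0]]'; python3 lid.py
```

```text
time: 21.48
tcp_pos: [0.4956, 0.1252, 0.3027]
tool_rot: [-2.344, -2.091, 0.0]
wrist_force: [-2.7, 0.1, 6.4]
width: 0.0202
gripper_force: 40.0
changed lid px 2157
```

```bash
python3 -m inch '[[1.5,0,0,0.03,0],[1.5,0,0,0.03,0],[1.5,0,0,0.03,0]]'; python3 lid.py; python3 -c "
from h import *
save(snapshot('side'),'lidchk')"
```

```text
time: 21.9
tcp_pos: [0.4956, 0.1252, 0.3024]
tool_rot: [-2.344, -2.091, 0.0]
wrist_force: [-2.0, -0.1, 4.7]
width: 0.0195
gripper_force: 40.0
changed lid px 2163
```

View pics/lidchk.png

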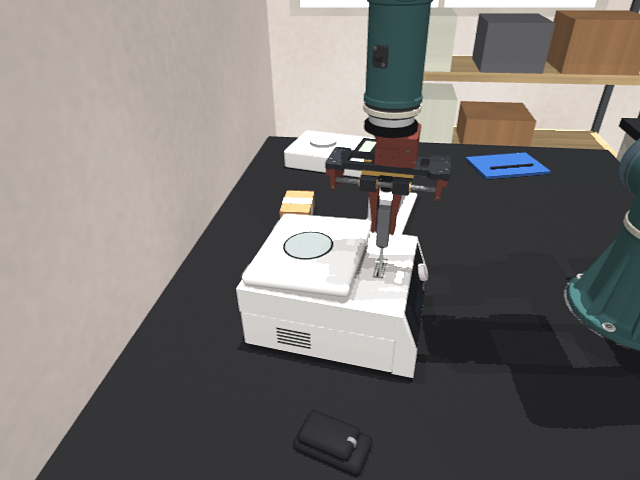

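The side view shows the lid, at (305,245), still shut, and the rod well down in the slot at (382,265). The force is only about 6 N, so I'll carry on gently.

```bash
python3 -m inch '[[1.5,0,0,0.04,0],[1.5,0,0,0.04,0],[1.5,0,0,0.04,0]]'; python3 lid.py
```

```text
time: 22.38
tcp_pos: [0.4956, 0.1252, 0.3021]
tool_rot: [-2.344, -2.091, 0.0]
wrist_force: [-2.2, 0.0, 6.5]
width: 0.0199
gripper_force: 40.0
changed lid px 3056
```

```bash
python3 -m inch '[[1.5,0,0,0.04,0],[1.5,0,0,0.04,0],[1.5,0,0,0.04,0]]'; python3 lid.py
```

```text
time: 22.8
tcp_pos: [0.4956, 0.1252, 0.3018]
tool_rot: [-2.344, -2.091, -0.0]
wrist_force: [-2.6, 0.4, 7.7]
width: 0.0195
gripper_force: 40.0
changed lid px 2972
```

```bash
python3 -m inch '[[1.5,0,0,-0.3,0],[1.5,0,0,-1,0],[1.5,0,0,-2,0],[1.5,0,0,-3.5,0],[1.5,0,0,-5.5,0],[1.5,0,0,-8.5,0],[1.5,0,0,-11.5,0],[1.5,0,0,-12.7,0]]'; python3 lid.py; python3 - <<'E'
from h import *
import pickle
np.set_printoptions(precision=4,suppress=True)
s=snapshot("side"); save(s,"after"); pickle.dump(s,open("after.pkl","wb"))
S=get_state();R=Rn.from_rotvec(S["tool_rot"]).as_matrix();print(S["tcp_pos"],S["width"],S["wrist_force"],S["ft_torque"])
print("to rack",R.T@(np.array([.4645,-.3836,.427])-S["tcp_pos"]))
g=R.T@[0,0,1];print("yaw",np.degrees(np.arctan2(R[1,1],R[0,1])))
E
```

```text
time: 23.85
tcp_pos: [0.4963, 0.1253, 0.4309]
tool_rot: [2.343, 2.09, 0.004]
wrist_force: [0.1, 0.4, -1.1]
width: 0.0198
gripper_force: 40.0
changed lid px 2981
[0.4962 0.1253 0.4299] 0.01989482910863456 [-0.435   0.4033 -1.4374] [ 0.0088 -0.0814 -0.001 ]
to rack [-0.5092  0.0263  0.0026]
yaw -6.519880993241583
```

View pics/after.png

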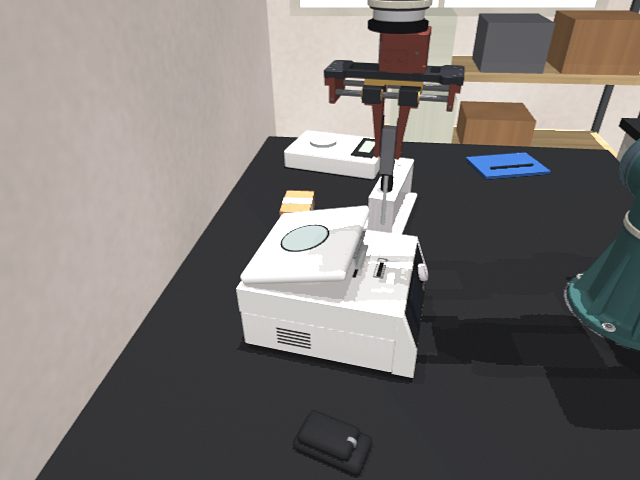

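The lid now stands ajar, its front edge raised at (350,270), and the rod is clear above the deck. Taking it back to the rack.

```bash
python3 -m inch '[[1.5,-2,0.1,0,0.5],[1.5,-6,0.3,0,1.5],[1.5,-11,0.6,0,2.5],[1.5,-16,0.8,0,3.5],[1.5,-21,1.1,0,4.5],[1.5,-26,1.3,0,5],[1.5,-31,1.6,0,5],[1.5,-36,1.8,0,5]]'; python3 - <<'E'
from h import *
S=get_state();R=Rn.from_rotvec(S["tool_rot"]).as_matrix();print(S["tcp_pos"])
print("to rack",R.T@(np.array([.4645,-.3836,.427])-S["tcp_pos"]),"yaw",np.degrees(np.arctan2(R[1,1],R[0,1])))
E
```

```text
time: 24.95
tcp_pos: [0.4719, -0.2358, 0.4269]
tool_rot: [-2.431, -1.986, 0.001]
wrist_force: [1.0, -0.2, -0.0]
width: 0.0196
gripper_force: 40.0
[ 0.4719299  -0.23582925  0.4269393 ]
to rack [-0.14627534  0.02224528 -0.00027501] yaw -11.525638683927694
```

```bash
python3 -m inch '[[1.5,-4,0.7,0,0],[1.5,-9,1.4,0,0],[1.5,-12.5,2,0,0],[1.5,-14.2,2.2,0,0],[1.5,-14.2,2.2,2,0],[1.5,-14.2,2.2,5,0],[1.5,-14.2,2.2,7.5,0],[1.5,-14.2,2.2,7.5,0]]'; python3 -m inch '[[1.5,0,0,0,0],[1.5,0,0,0,0]]'; cat > rk.py <<'E'
from h import *
import sys
np.set_printoptions(precision=4,suppress=True)
S=get_state();R=Rn.from_rotvec(S["tool_rot"]).as_matrix();tcp=S["tcp_pos"];print(tcp,S["wrist_force"])
print("to rack",R.T@(np.array([.4645,-.3836,.2186])-tcp),"yaw",np.degrees(np.arctan2(R[1,1],R[0,1])))
s=snapshot("side"); tip=tcp-[0,0,.1966]; print("pred tip",proj(s,tip),"hole",proj(s,[.4645,-.3836,.112]))
t=snapshot("top"); print("top tip",proj(t,tip),"hole",proj(t,[.4645,-.3836,.112]))
im=np.hstack([cv2.resize(s["frame"][100:200,360:430],(420,600),interpolation=2),cv2.resize(t["frame"][255:355,470:533],(378,600),interpolation=2)]); save({"frame":im},sys.argv[1])
E
python3 rk.py rk1
```

```text
time: 25.95
tcp_pos: [0.4649, -0.3761, 0.3508]
tool_rot: [-2.428, -1.984, 0.0]
wrist_force: [0.5, 1.2, -0.2]
width: 0.0198
gripper_force: 40.0
time: 26.2
tcp_pos: [0.4665, -0.3782, 0.3548]
tool_rot: [2.431, 1.986, 0.001]
wrist_force: [-0.7, 0.1, -0.8]
width: 0.0198
gripper_force: 40.0
[ 0.4665 -0.3782  0.3548] [-0.737   0.1018 -0.7702]
to rack [-0.0055 -0.0011  0.1362] yaw -11.502579152008725
pred tip [399.7035 148.5831] hole [399.0494 164.2051]
top tip [510.9718 299.9366] hole [505.1209 301.2023]
```

View pics/rk1.png

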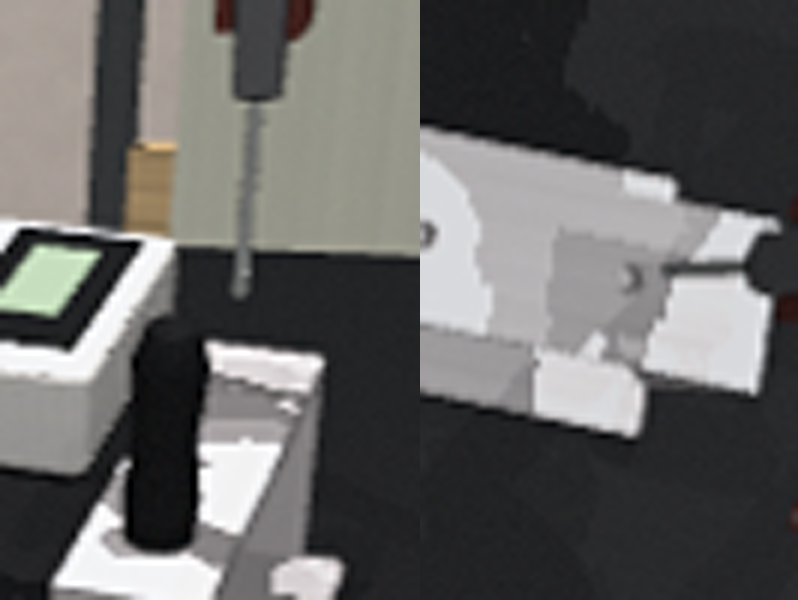

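The top crop shows the empty hole at crop (630,277), pixel (504.6,300.8), and the tip at (510.5,299.4). Both are offset by the same half pixel from prediction, so the stored grasp position is right.

```bash
python3 -m inch '[[1.5,-0.3,-0.1,0,0],[1.5,-0.55,-0.11,0.5,0],[1.5,-0.55,-0.11,2,0],[1.5,-0.55,-0.11,3.3,0],[1.5,-0.55,-0.11,3.8,0],[1.5,-0.55,-0.11,3.8,0],[1.5,-0.55,-0.11,3.8,0]]'; python3 rk.py rk2
```

```text
time: 27.18
tcp_pos: [0.464, -0.3833, 0.3158]
tool_rot: [2.433, 1.987, 0.0]
wrist_force: [1.4, 0.3, -1.4]
width: 0.0201
gripper_force: 40.0
[ 0.464  -0.3833  0.3158] [ 1.38    0.3329 -1.4283]
to rack [-0.0001  0.0005  0.0972] yaw -11.516324109291812
pred tip [399.4743 161.7605] hole [399.0494 164.2051]
top tip [506.2854 301.4218] hole [505.1209 301.2023]
```

```bash
python3 -m inch '[[1.5,0,0.05,0.4,0],[1.5,0,0.05,0.8,0],[1.5,0,0.05,1,0],[1.5,0,0.05,1,0]]'; python3 -m inch '[[1.5,0,0,0.3,0],[1.5,0,0,0.3,0],[1.5,0,0,0.3,0]]'
```

```text
time: 27.78
tcp_pos: [0.4641, -0.3832, 0.3051]
tool_rot: [-2.433, -1.987, 0.0]
wrist_force: [-0.2, 0.4, -0.4]
width: 0.0199
gripper_force: 40.0
time: 28.15
tcp_pos: [0.4642, -0.3833, 0.3024]
tool_rot: [-2.433, -1.987, -0.0]
wrist_force: [0.0, 0.5, -0.9]
width: 0.0202
gripper_force: 40.0
```

```bash
python3 -m inch '[[1.5,0,0,1,0],[1.5,0,0,2.5,0],[1.5,0,0,4,0],[1.5,0,0,5.5,0],[1.5,0,0,7,0],[1.5,0,0,7.9,0],[1.5,0,0,8,0],[1.5,0,0,8,0]]'; python3 -m inch '[[1.5,0,0,0.15,0],[1.5,0,0,0.25,0],[1.5,0,0,0.25,0]]'
```

```text
time: 29.15
tcp_pos: [0.4645, -0.3835, 0.2227]
tool_rot: [2.433, 1.987, 0.0]
wrist_force: [0.4, 0.4, -0.3]
width: 0.0199
gripper_force: 40.0
time: 29.52
tcp_pos: [0.4642, -0.3833, 0.22]
tool_rot: [2.433, 1.987, 0.0]
wrist_force: [-0.5, 0.2, -1.2]
width: 0.0198
gripper_force: 40.0
```

```bash
python3 -m inch '[[1.5,0,0,0.07,0],[1.5,0,0,0.07,0],[1.5,0,0,0.07,0]]'; python3 -m inch '[[1.5,0,0,0.05,0],[1.5,0,0,0.05,0],[1.5,0,0,0.05,0]]'
```

```text
time: 29.9
tcp_pos: [0.4643, -0.3833, 0.2192]
tool_rot: [-2.433, -1.987, -0.0]
wrist_force: [0.1, 0.1, -1.2]
width: 0.0199
gripper_force: 40.0
time: 30.28
tcp_pos: [0.4642, -0.3833, 0.2187]
tool_rot: [-2.433, -1.987, -0.0]
wrist_force: [0.1, -0.4, -1.6]
width: 0.0195
gripper_force: 40.0
```

```bash
python3 -m inch '[[1.5,0,0,0.04,0],[1.5,0,0,0.04,0],[1.5,0,0,0.04,0]]'
```

```text
time: 30.65
tcp_pos: [0.4642, -0.3833, 0.2186]
tool_rot: [2.433, 1.987, 0.0]
wrist_force: [-0.3, 1.4, 3.0]
width: 0.02
gripper_force: 40.0
```

Seated, with contact at z 0.2186, the same height as at pick-up. Releasing and backing off.

```bash
python3 -m inch '[[2.4,0,0,0,0],[3.2,0,0,0,0],[5,0,0,0,0],[7,0,0,0,0],[7,0,0,0,0],[7,0,0,0,0],[7,0,0,0,0],[7,0,0,0,0]]'; python3 -m inch '[[7,0,0,-1,0],[7,0,0,-3,0],[7,0,0,-6,0],[7,0,0,-9,0],[7,0,0,-12,0],[7,-4,-4,-12,0],[7,-8,-8,-12,0],[7,-8,-8,-12,0]]'; python3 - <<'E'
from h import *
import pickle
for i in range(3): s=snapshot("side");t=snapshot("top")
im=np.vstack([np.hstack([cv2.resize(t["frame"][160:335,200:400],(400,300)),cv2.resize(t["frame"][250:340,395:535],(400,300))]),np.hstack([cv2.resize(s["frame"][200:380,230:470],(400,300)),cv2.resize(s["frame"][130:230,340:460],(400,300))])]); save({"frame":im},"fin")
t0=pickle.load(open("top0.pkl","rb"));a=np.abs(t["frame"].astype(int)-t0["frame"]).max(2)
print("mouse diff",(a[235:295,140:190]>60).sum(),"carton",(a[165:215,405:480]>60).sum()); print(get_state()["wrist_force"])
E
```

```text
time: 31.65
tcp_pos: [0.4642, -0.3833, 0.2183]
tool_rot: [-2.433, -1.987, -0.0]
wrist_force: [-0.3, 0.8, -0.5]
width: 0.0701
gripper_force: 0.0
time: 32.65
tcp_pos: [0.3672, -0.4476, 0.3392]
tool_rot: [2.437, 1.982, -0.002]
wrist_force: [-0.8, 0.3, 0.7]
width: 0.0694
gripper_force: 0.0
mouse diff 0 carton 0
[-0.28446218 -0.49509806  0.44355888]
```

View pics/fin.png

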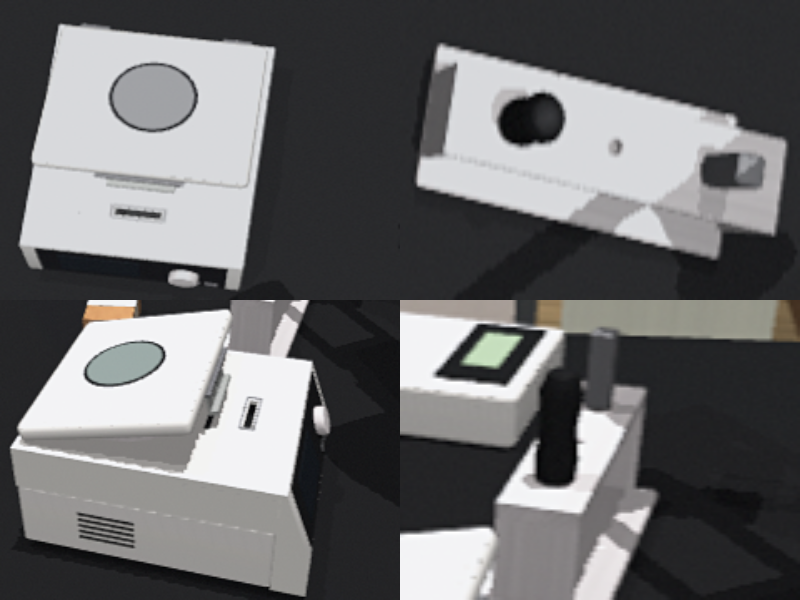

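The final pictures show the lid ajar (lower left, front edge up at crop (190,430)). The rod stands upright in its hole, at crop (735,170) from above and (602,365) from the side. The nut driver, mouse and carton look undisturbed and the gripper is clear.

```bash
python3 -c "
from workcell import sign_off
print(sign_off())"
```

```text
the job is handed in; nothing more can be done
None
```

The latch was pressed at under 10 N, the lid sprang ajar, the rod is back upright in its own rack hole, and the job is handed in at about 33 s of the 72 s allowed.

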